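Heft the parts tins and stack them in the rack, heaviest at the bottom

ROBOT

A 6-joint arm with a two-finger parallel gripper is mounted at the origin on a cart in front of the work surface, level with it; the furniture and walls round the work are solid. World frame = base frame: x ahead of the robot, y to its left, z up, the work surface at z = 0. Lengths are in m, angles in rad, forces in N, time in s.
With the tool pointing down it reaches from about 0.3 to 0.875 m from the base axis. Payload 6.4 kg.
Tool frame: the origin (TCP) lies at the very end of the fingers, on their centre line; the grasp point (between the pads) lies 19 mm behind it; z points along the fingers, y is the line along which they close (so a half turn about z gives the same grasp; the last joint's range is limited). The gripper opens to 85 mm and grips with 20 to 120 N. Pads are 22 mm wide; open, the fingers measure 114 mm over their backs; the gripper's body (76 mm by 85 mm) begins 54 mm behind the grasp point. The pads swing forward as they close: fully open they stand 13 mm farther back than shut.
Start: joints at [1.122, 0.181, 1.607, -0, 1.354, -0.206], TCP at [0.138, 0.558, 0.231] pointing down, gripper open.
Joint ranges: [-2.99, 2.99], [-0.89, 2.07], [0.3, 2.58], [-1.14, 4.28], [0, 2.63], [-3.12, 3.12]. Speed limits (rad/s): [2.57, 2.57, 3.01, 3.14, 3.14, 3.14].

INTERFACE

Orientations are given as a unit quaternion [w, x, y, z].
In Python, from bench import ctrl, optics, ticket gives the robot as it stands (ctrl), with the cameras (optics) and the job (ticket).
- The arm moves only by the tool jog_arm, called by a JSON object that holds its "name" and its "arguments", one argument or row to a line. Schema: {"type":"object","properties":{"plan":{"type":"array","items":{"type":"array","items":{"type":"array","items":{"type":"number"},"minItems":7,"maxItems":7},"minItems":1,"maxItems":10},"minItems":1,"maxItems":1},"only":{"type":"string"},"quiet":{"type":"boolean"},"lines":{"type":"string"}},"required":["plan"],"additionalProperties":false}. plan is a list that holds a single list of rows (three levels of brackets), with 1 to 10 rows, each of 7 numbers: dx, dy, dz in fractions of the full range, 1 being 0.8 m, then a rotation vector rx, ry, rz in parts of the range, where 1.0 means pi/2 rad, then the opening from 0.0 (shut) to 1.0 (fully open); each row is the pose to reach, as a shift and turn from the pose commanded when the call began, along the tool's axes at that moment; what a row does not reach only later rows make up. A row lasts 1/8 s, in which the tool goes at most 0.0625 m and 0.188 rad, less where a joint would pass 70% of its speed; a pose out of reach is approached as far as the arm can. The fingers move at their own pace and stop on an object; the grip force is fixed at half the most. Time passes only in rows, so rows that do not move let the fingers close. The tool returns the time, the measured TCP pose, the force, the opening and the grip force at its end. only (a regular expression) keeps the lines of the reply that match it, lines (a string "A,B") keeps lines A to B, and quiet returns only ok. Shift and turn numbers lie between -1 and 1, and a call with a number outside is refused. Input that does not fit is refused with a message, and nothing moves.
- ctrl.get_obs(): the state, without advancing time (a new reading comes with each control period).
- optics.camera(name): name is "scene" or "top"; returns the picture (400x640x3 uint8, blue, green, red); there is no depth.
- optics.camera_params(name): a dict with "fovy" (degrees; the focal length in pixels is half the picture's height over the tangent of half this angle, whatever the lens; pixels are square), "cx", "cy" (the principal point, pixels), "dist" ([k1, k2, p1, p2, k3] as OpenCV has them; the pictures are not rectified), "view" (4x4, takes a point from world to camera coordinates). Camera axes: x right, y up, looking along -z (the intrinsics and any distortion apply to the point x, -y, -z); pixel columns grow to the right and rows downward; lengths in m; the calibration is good to about 2 mm. A picture is of the moment at which its call begins. camera_params takes no time and is no camera call.
- ticket.hand_in(): hands the job in; it is judged then, once.
The state is a dict: "time_s": time; "q": joint angles; "dq": joint speeds; "joint_efforts": joint torques, N m; "eef_pos": TCP position; "eef_rot": TCP orientation; "wrist_force": force on the tool from outside, world axes, zero at the start; "torque": the same for the moment, N m; "opening": opening from 0.0 (shut) to 1.0 (fully open); "grasp_force": force on a finger pad.
Only numpy, scipy, OpenCV 4.12 (cv2) and the standard library are available. Lean on these libraries where they do the work, as an engineer would, in place of code of your own. Each camera call takes 0.05 s, during which the arm holds its last target. There are 200 camera calls.

TASK

Swing the bench magnifier aside so that no part of its lens is over the stacking rack. Then, judging the three look-alike parts tins by hefting, stack them flat in the rack, the heaviest first at the bottom, the middle one on it, the lightest on top, setting each down gently. Leave the magnifier clear of the rack and the glue bottle, masking tape and spring clamp where they are.

Things in the scene. Friction and masses are not known exactly. Their poses are not given: they have to be found in the camera images.
- tin_1: one of three identical-looking closed steel parts tins, 120 mm long (x axis) x 56 mm wide (y) x 32 mm high, dark flat lid; origin: centre of its underside, z up. One weighs about 0.2 kg, one 0.4 kg, one 0.75 kg (each +-15 %); only lifting tells which. It lies flat, length within 0.35 rad of world x; take it across its width, fingers down
- tin_2: one of three identical-looking closed steel parts tins, 120 mm long (x axis) x 56 mm wide (y) x 32 mm high, dark flat lid; origin: centre of its underside, z up. One weighs about 0.2 kg, one 0.4 kg, one 0.75 kg (each +-15 %); only lifting tells which. It lies flat, length within 0.35 rad of world x; take it across its width, fingers down
- tin_3: one of three identical-looking closed steel parts tins, 120 mm long (x axis) x 56 mm wide (y) x 32 mm high, dark flat lid; origin: centre of its underside, z up. One weighs about 0.2 kg, one 0.4 kg, one 0.75 kg (each +-15 %); only lifting tells which. It lies flat, length within 0.35 rad of world x; take it across its width, fingers down
- rack: fixed stacking rack: wooden board 160 x 95 x 10 mm with four L-shaped steel corner uprights (legs 20 mm, tops flared, 100 mm above the bench). Inside 132 mm (x axis) x 67 mm (y): a tin fits lengthwise along x, either way round, 5 to 6 mm to spare each side; the long sides are open for fingers over the middle 92 mm. Origin: centre of the board's underside, on the bench
- magnifier_stand: bench magnifier's fixed stand: round foot 68 mm across and an upright post 16 mm across, on the far right of the rack; origin on the swivel axis at the bench surface; the axis is vertical
- magnifier_arm (a joint): swivel of the magnifier's arm about the post, rad, range -0.5 to 1.5; 0 = lens above the middle of the rack, positive = anticlockwise from above, towards the robot's side, away from the tins. Stiff (0.3 N m of friction): it stays where it is left. Starts between -0.25 and 0.25, lens over the rack
- magnifier_lens (a point): centre of the magnifier's round lens (100 mm across its frame, 12 mm thick, horizontal), 172 mm from the swivel axis, 199 mm above the bench. The lens is clear of the rack when this point is more than 125 mm horizontally from the rack's origin
- magnifier_handle (a point): top centre of the black upright round handle (18 mm across, 52 mm tall, on a 22 mm collar) on top of the magnifier's arm, 90 mm from the swivel axis; this point is 261 mm above the bench, the arm's top face 204 mm
- old_monitor: fixed obstacle at the back left: small flat screen on the saw's raised board (76 mm high); panel 240 mm wide (along its y axis), 22 mm thick, reaching 277 mm above the bench; origin at the centre of its foot. The radial arm saw stands further left: keep the arm on the robot's side of both
- glue_bottle: bystander: glue bottle standing upright, 53 mm across, 153 mm tall; origin at the centre of its foot
- masking_tape: bystander: roll of masking tape lying flat, 93 mm across, 24 mm high; origin at the centre of its underside
- spring_clamp: bystander: spring clamp lying flat, 76 x 107 x 19 mm; origin at the centre of its underside

How it is judged:
By the outcome, as a careful person would: the job done as asked, in the order asked, and still so for the second after the job is handed in, with the robot touching nothing.
It also fails if it takes over 72 s, if anything falls off the work surface, if the arm or the gripper's body presses on something with over 40 N, if the wrist force passes 120 N, or if a joint passes its speed limit or range.

## Working session

There is one attempt and no reset: what is moved stays moved. The work goes in short steps, Python scripts to look and compute and a tool call to move; the robot and the scene stay as the last step left them, time stands still between calls to the robot, and variables do not carry over. Pictures are saved under pics/ and viewed, at most 10 in all, crops included, and the job is handed in when it is done.

```bash
ls; mkdir -p pics
```

Run:
```python
from bench import ctrl, optics, ticket
import cv2
for n in("scene","top"):
    cv2.imwrite(f"pics/{n}0.png",optics.camera(n)); print(optics.camera_params(n))
print(ctrl.get_obs())
```

```text
bench.py
pics
{'fovy': 51.06413586310455, 'cx': 322.9406262309461, 'cy': 207.28124784520855, 'dist': array([-0.10793573,  0.        ,  0.        ,  0.        ,  0.        ]), 'view': array([[-0.77361296, -0.63365678, -0.00143788,  0.42702936],
       [ 0.43441823, -0.5320177 ,  0.72679981, -0.36641506],
       [-0.4613066 ,  0.56163711,  0.68684785, -1.05293524],
       [ 0.        ,  0.        ,  0.        ,  1.        ]])}
{'fovy': 46.30091552529606, 'cx': 315.269581517357, 'cy': 207.24878988877006, 'dist': array([-0.09796405,  0.        ,  0.        ,  0.        ,  0.        ]), 'view': array([[ 0.01040904, -0.99987996, -0.01147657, -0.00983189],
       [ 0.99292243,  0.00897733,  0.11842491, -0.5624348 ],
       [-0.11830766, -0.01262803,  0.99289669, -1.39362743],
       [ 0.        ,  0.        ,  0.        ,  1.        ]])}
{'time_s': 0.1, 'q': array([ 1.12168274e+00,  1.81454968e-01,  1.60789448e+00, -1.93190292e-05,
        1.35378218e+00, -2.06309085e-01]), 'dq': array([-0.00254833, -0.00216878, -0.00108655, -0.00050785, -0.00205213,
        0.00057043]), 'joint_efforts': array([ 9.79544675e-04, -4.45878625e+01, -3.52235842e+01, -2.84912867e-04,
        4.14529597e-03,  3.02471256e-05]), 'eef_pos': array([0.13802412, 0.5576897 , 0.23048739]), 'eef_rot': array([-2.38751355e-04,  1.21102150e-01,  9.92639752e-01, -7.31573553e-04]), 'wrist_force': array([-0.30349707, -0.57747097,  0.78975502]), 'torque': array([-0.020872  ,  0.02268966, -0.00636967]), 'grasp_force': 0.0, 'opening': 0.9994034954451515}
```

View pics/scene0.png

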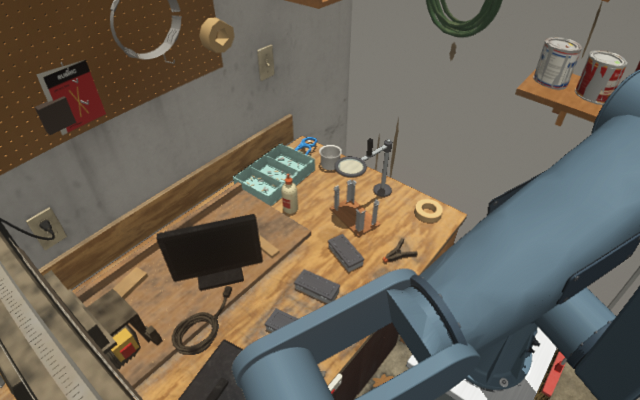

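View pics/top0.png

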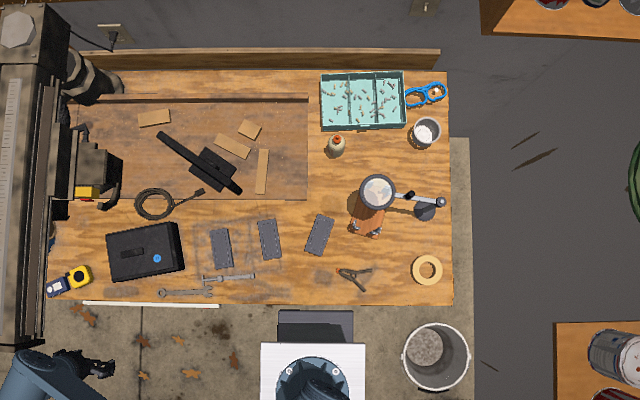

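The top view shows three grey tins near (221,248), (269,239) and (320,235). The rack is near (368,215), with the lens at (378,191) partly over it, the handle near (410,196) and the post near (440,201). I'll enlarge this area to measure it.

Create h.py:
```python
import numpy as np, cv2
from bench import ctrl, optics, ticket
from scipy.spatial.transform import Rotation as R
def KD(n):
    p=optics.camera_params(n); f=200/np.tan(np.radians(p["fovy"]/2))
    return np.array([[f,0,p["cx"]],[0,f,p["cy"]],[0,0,1.]]),p["dist"],p["view"]
def unproj(n,uv,z):
    K,D,V=KD(n); u=cv2.undistortPoints(np.array(uv,float).reshape(-1,1,2),K,D).reshape(-1,2)
    d=np.c_[u[:,0],-u[:,1],-np.ones(len(u))]@V[:3,:3]; o=-V[:3,:3].T@V[:3,3]
    return o+d*((z-o[2])/d[:,2])[:,None]
def proj(n,P):
    K,D,V=KD(n); c=np.array(P,float).reshape(-1,3)@V[:3,:3].T+V[:3,3]
    return cv2.projectPoints(c*[1,-1,-1],np.zeros(3),np.zeros(3),K,D)[0].reshape(-1,2)
def delta(pos,yaw=None):
    "shift and rotvec in tool axes from the measured pose to pos, fingers down, closing line at yaw from world y"
    o=ctrl.get_obs(); w,x,y,z=o["eef_rot"]; T=R.from_quat([x,y,z,w])
    d=T.inv().apply(np.array(pos)-o["eef_pos"]); r=np.zeros(3)
    if yaw is not None:
        c=[(T.inv()*R.from_euler("z",yaw+k)*R.from_euler("x",np.pi)).as_rotvec() for k in(0,np.pi)]
        r=min(c,key=np.linalg.norm)
    return d.round(4),r.round(3)
```

Run:
```python
from h import *
im=cv2.imread("pics/top0.png")
c=im[165:300,195:465]; cv2.imwrite("pics/crop.png",cv2.resize(c,None,fx=2.96,fy=2.96,interpolation=cv2.INTER_CUBIC))
for (u,v) in((221,248),(269,239),(320,235)):
    w=im[v-30:v+30,u-24:u+24].astype(int); g=(abs(w[...,0]-w[...,2])<28)&(w.max(2)<130)
    n,l,s,ce=cv2.connectedComponentsWithStats(g.astype(np.uint8)); k=l[30,24]
    pts=np.argwhere(l==k)[:,::-1]+[u-24,v-30]
    P=unproj("top",pts,.030)[:,:2].astype(np.float32); r=cv2.minAreaRect(P*1000); print(k,s[k],P.mean(0),r)
```

```text
1 [ 12  10  25  42 747] [0.4346693  0.28080648] ((434.8958740234375, 280.68798828125), (120.50359344482422, 59.906856536865234), 10.747365951538086)
1 [ 12  10  25  41 714] [0.46507093 0.13553943] ((465.090576171875, 135.328369140625), (119.6562728881836, 57.242610931396484), 10.954310417175293)
1 [  8   9  30  42 714] [ 0.4791951  -0.01625319] ((479.4703063964844, -16.24346923828125), (56.89988708496094, 119.99433898925781), 70.11943054199219)
```

View pics/crop.png

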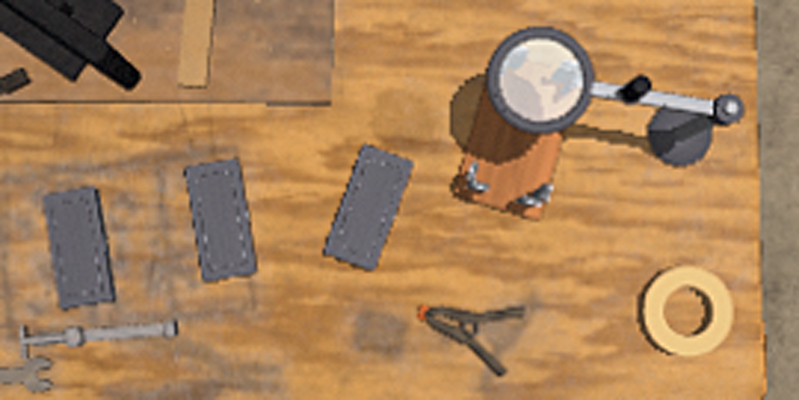

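The crop shows the lens centre at (541,80), the handle top at about (640,83), the post top at (730,107) and the foot centre at (680,135). The near rack corners are at about (453,193) and (540,218).

Run:
```python
from h import *
c=lambda u,v:(195+u/2.96,165+v/2.96)
L=unproj("top",[c(541,80)],.205)[0];H=unproj("top",[c(640,83)],.261)[0];P=unproj("top",[c(730,107)],.215)[0];F=unproj("top",[c(680,135)],.005)[0]
print(L,H,P,F)
for A in(P,F): print(np.hypot(*(L-A)[:2]),np.hypot(*(H-A)[:2]),np.degrees(np.arctan2(*(H-A)[1::-1])),np.degrees(np.arctan2(*(L-A)[1::-1])))
A=F; th=np.arctan2(*(L-A)[1::-1]); h=A[:2]+.09*np.array([np.cos(th),np.sin(th)]); print(h,th-np.pi/2)
print(delta([*h,.335],th-np.pi))
# clamp, tape, glue, for later comparison
print(unproj("top",[c(465,325),c(687,310)],.01),unproj("top",[(335,138)],.15))
```

```text
[ 0.58484705 -0.17440017  0.205     ] [ 0.57445416 -0.25391896  0.261     ] [ 0.56034929 -0.34448868  0.215     ] [ 0.55842234 -0.34537604  0.005     ]
0.17184365598365314 0.09166144540288294 81.14815137038416 81.80408266048164
0.1730058200831959 0.09285157842235416 80.0574464469296 81.21432032470435
[ 0.57216883 -0.25643204] -0.15333903735945542
(array([-0.6171, -0.686 , -0.1037]), array([-1.000e-03,  1.000e-03,  1.481e+00]))
[[ 0.35857309 -0.11868534  0.01      ]
 [ 0.37543694 -0.34900294  0.01      ]] [[ 0.74823233 -0.06010845  0.15      ]]
```

The rows are not in the units I measure in: shifts go in shares of 0.8 m and turns go in shares of pi/2 rad. I convert before sending: -0.686 m / 0.8 = -0.8575, -0.617 m / 0.8 = -0.7713, 1.481 rad / 1.5708 = 0.9428.

{"name": "jog_arm", "arguments": {
  "plan": [
    [[-0.025,-0.025,-0.0625,0,0,0.0637,1],[-0.7713,-0.8575,-0.13,0,0,0.9428,1],[-0.7713,-0.8575,-0.13,0,0,0.9428,1],[-0.7713,-0.8575,-0.13,0,0,0.9428,1],[-0.7713,-0.8575,-0.13,0,0,0.9428,1],[-0.7713,-0.8575,-0.13,0,0,0.9428,1],[-0.7713,-0.8575,-0.13,0,0,0.9428,1],[-0.7713,-0.8575,-0.13,0,0,0.9428,1],[-0.7713,-0.8575,-0.13,0,0,0.9428,1],[-0.7713,-0.8575,-0.13,0,0,0.9428,1]]
  ]
}}

```text
time_s: 1.35
eef_pos: [0.4165, 0.036, 0.3153]
eef_rot: [0.0, 0.759, 0.651, 0.0]
wrist_force: [1.0, 0.1, 0.8]
opening: 0.999
grasp_force: 0.0
```

Run:
```python
from h import *
print(delta([.573,-.2555,.335],1.424-np.pi), ctrl.get_obs()["q"].round(2))
```

```text
(array([-0.264 ,  0.1994, -0.0197]), array([ 0.   , -0.   , -0.007])) [-0.2  -0.25  1.86  0.    1.54 -0.05]
```

Converted, -0.26 m / 0.8 = -0.325, 0.2 m / 0.8 = 0.25.

{"name": "jog_arm", "arguments": {
  "plan": [
    [[-0.325,0.25,-0.025,0,0,0,1],[-0.325,0.25,-0.025,0,0,0,1],[-0.325,0.25,-0.025,0,0,0,1],[-0.325,0.25,-0.025,0,0,0,1],[-0.325,0.25,-0.025,0,0,0,1],[-0.325,0.25,-0.025,0,0,0,1],[-0.325,0.25,-0.025,0,0,0,1],[-0.325,0.25,-0.025,0,0,0,1]]
  ]
}}

```text
time_s: 2.35
eef_pos: [0.5737, -0.2479, 0.3352]
eef_rot: [-0.0, 0.759, 0.651, 0.0]
wrist_force: [0.0, 0.7, -0.4]
opening: 1.002
grasp_force: 0.0
```

Run:
```python
from h import *
print(delta([.573,-.2555,.225],1.424-np.pi), ctrl.get_obs()["q"].round(2))
```

```text
(array([-0.0077,  0.0005,  0.1102]), array([-0.001, -0.001, -0.005])) [-0.6   0.23  1.34  0.    1.57 -0.45]
```

Converted, 0.11 m / 0.8 = 0.1375, 0.055 m / 0.8 = 0.0688.

{"name": "jog_arm", "arguments": {
  "plan": [
    [[-0.01,0,0.0688,0,0,0,1],[-0.01,0,0.1375,0,0,0,1],[-0.01,0,0.1375,0,0,0,1],[-0.01,0,0.1375,0,0,0,0.1],[-0.01,0,0.1375,0,0,0,0.1],[-0.01,0,0.1375,0,0,0,0.1],[-0.01,0,0.1375,0,0,0,0.1],[-0.01,0,0.1375,0,0,0,0.1]]
  ]
}}

```text
time_s: 3.35
eef_pos: [0.5734, -0.2576, 0.2268]
eef_rot: [0.001, 0.759, 0.651, 0.0]
wrist_force: [-0.9, 1.7, 5.9]
opening: 0.194
grasp_force: 58.4
```

Run:
```python
from h import *
A=np.array([.560,-.345]);o=ctrl.get_obs();w,x,y,z=o["eef_rot"];T=R.from_quat([x,y,z,w])
p=o["eef_pos"];v=np.r_[p[:2]-A,0];print(np.linalg.norm(v),p,o["opening"])
for a in np.arange(.14,1.41,.14):
    print(T.inv().apply(R.from_euler("z",a).apply(v)-v).round(3),-round(a,2))
```

```text
0.08837959696604036 [ 0.57336996 -0.25763755  0.22676926] 0.19356020491479692
[-0.001 -0.012 -0.   ] -0.14
[-0.003 -0.024 -0.   ] -0.28
[-0.008 -0.036 -0.   ] -0.42
[-0.014 -0.047 -0.   ] -0.56
[-0.021 -0.057 -0.   ] -0.7
[-0.029 -0.066 -0.   ] -0.84
[-0.039 -0.073 -0.   ] -0.98
[-0.05  -0.079 -0.   ] -1.12
[-0.061 -0.084 -0.   ] -1.26
[-0.073 -0.087 -0.   ] -1.4
```

Converted, -0.087 m / 0.8 = -0.1088, -0.084 m / 0.8 = -0.105, -1.4 rad / 1.5708 = -0.8913.

{"name": "jog_arm", "arguments": {
  "plan": [
    [[-0.0013,-0.015,0,0,0,-0.0891,0.1],[-0.0038,-0.03,0,0,0,-0.1783,0.1],[-0.01,-0.045,0,0,0,-0.2674,0.1],[-0.0175,-0.0588,0,0,0,-0.3565,0.1],[-0.0263,-0.0713,0,0,0,-0.4456,0.1],[-0.0363,-0.0825,0,0,0,-0.5348,0.1],[-0.0488,-0.0913,0,0,0,-0.6239,0.1],[-0.0625,-0.0988,0,0,0,-0.713,0.1],[-0.0763,-0.105,0,0,0,-0.8021,0.1],[-0.0913,-0.1088,0,0,0,-0.8913,0.1]]
  ]
}}

```text
time_s: 4.6
eef_pos: [0.4767, -0.3165, 0.2267]
eef_rot: [0.001, 0.159, 0.987, -0.0]
wrist_force: [3.7, 2.1, 4.2]
opening: 0.194
grasp_force: 58.9
```

{"name": "jog_arm", "arguments": {
  "plan": [
    [[0,0,0,0,0,0,0.1],[0,0,0,0,0,0,0.6],[0,0,0,0,0,0,1],[0,0,0,0,0,0,1],[0,0,-0.075,0,0,0,1],[0,0,-0.15,0,0,0,1],[0,0,-0.15,0,0,0,1]]
  ]
}}

```text
time_s: 5.48
eef_pos: [0.4776, -0.3178, 0.3516]
eef_rot: [0.004, 0.161, 0.987, -0.003]
wrist_force: [-0.2, -0.2, -0.8]
opening: 1.001
grasp_force: 0.0
```

Run:
```python
from h import *
print(ctrl.get_obs()["q"].round(2))
im=optics.camera("top");cv2.imwrite("pics/top1.png",im)
cv2.imwrite("pics/crop1.png",cv2.resize(im[150:300,300:465],None,fx=4,fy=4,interpolation=cv2.INTER_CUBIC))
```

```text
[-0.79  0.1   1.46  0.    1.57 -2.04]
```

View pics/crop1.png

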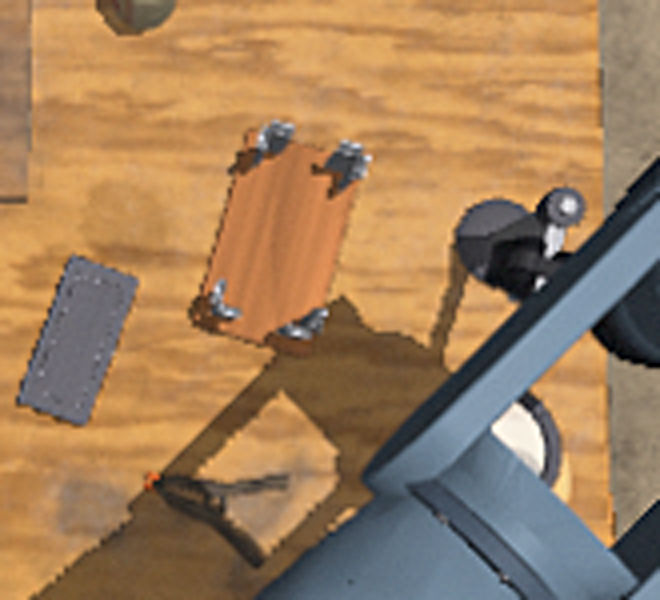

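The rack is clear of the lens, which is now at about (520,440) in the crop, far to the lower right. The rack board corners are near (250,130), (193,320) and (303,350). Tin C is at (78,340), and I'll heft it first.

Run:
```python
from h import *
print(delta([.4794,-.0162,.10],-.347))
im=cv2.imread("pics/top1.png").astype(int); b,g,r=im[...,0],im[...,1],im[...,2]
sub=np.s_[175:240,345:396]
print(im[210,370],im[200,400],im[230,345])
m=((g/np.maximum(r,1)<.62)&(r>60)).astype(np.uint8); m2=np.zeros_like(m); m2[sub]=m[sub]
n,l,s,c=cv2.connectedComponentsWithStats(m2); k=1+s[1:,4].argmax(); print(s[k])
P=unproj("top",np.argwhere(l==k)[:,::-1],.01)[:,:2].astype(np.float32)*1000; print(cv2.minAreaRect(P),P.mean(0))
```

```text
(array([0.0943, 0.2866, 0.2468]), array([-0.002,  0.005,  0.023]))
[ 72 116 181] [103 167 222] [ 83 143 201]
[350 223   2   4   4]
((512.9564208984375, -114.30525970458984), (9.767916679382324, 1.957619547843933), 18.544921875) [ 512.65125  -114.149445]
```

Converted, 0.287 m / 0.8 = 0.3588, 0.247 m / 0.8 = 0.3088, 0.023 rad / 1.5708 = 0.0146.

{"name": "jog_arm", "arguments": {
  "plan": [
    [[0.025,0.075,0,0,0,0.0146,1],[0.05,0.15,0,0,0,0.0146,1],[0.075,0.225,0,0,0,0.0146,1],[0.1,0.3,0,0,0,0.0146,1],[0.1175,0.3588,0.05,0,0,0.0146,1],[0.1175,0.3588,0.125,0,0,0.0146,1],[0.1175,0.3588,0.2,0,0,0.0146,1],[0.1175,0.3588,0.275,0,0,0.0146,1],[0.1175,0.3588,0.3088,0,0,0.0146,1],[0.1175,0.3588,0.3088,0,0,0.0146,1]]
  ]
}}

```text
time_s: 6.78
eef_pos: [0.4745, -0.0132, 0.0946]
eef_rot: [-0.004, 0.173, 0.985, 0.0]
wrist_force: [-0.3, -0.3, 0.4]
opening: 0.994
grasp_force: 0.0
```

Run:
```python
from h import *
print(delta([.4794,-.0162,.001],-.347), ctrl.get_obs()["q"].round(2))
im=optics.camera("top");cv2.imwrite("pics/top2.png",im)
b,g,r=im.astype(float).transpose(2,0,1)
sub=np.s_[175:242,343:396]
m=((g/np.maximum(r,1)<.675)&(r>60)).astype(np.uint8); m2=np.zeros_like(m); m2[sub]=m[sub]
n,l,s,c=cv2.connectedComponentsWithStats(m2); k=1+s[1:,4].argmax(); print(s[k])
P=unproj("top",np.argwhere(l==k)[:,::-1],.01)[:,:2].astype(np.float32)*1000; print(cv2.minAreaRect(P),P.mean(0))
v=im[150:300,300:465].copy(); cv2.imwrite("pics/crop2.png",cv2.resize(np.hstack([v,cv2.cvtColor(m2[150:300,300:465]*255,cv2.COLOR_GRAY2BGR)[:,30:100]]),None,fx=3.4,fy=3.4,interpolation=cv2.INTER_CUBIC))
```

```text
(array([-0.0064, -0.0011,  0.0935]), array([-0.001, -0.008,  0.   ])) [-0.28  0.14  1.96 -0.    1.05 -1.5 ]
[ 348  182   42   57 1332]
((558.0856323242188, -169.9739990234375), (96.4199447631836, 159.52520751953125), 74.1933364868164) [ 556.4484  -169.58092]
```

View pics/crop2.png

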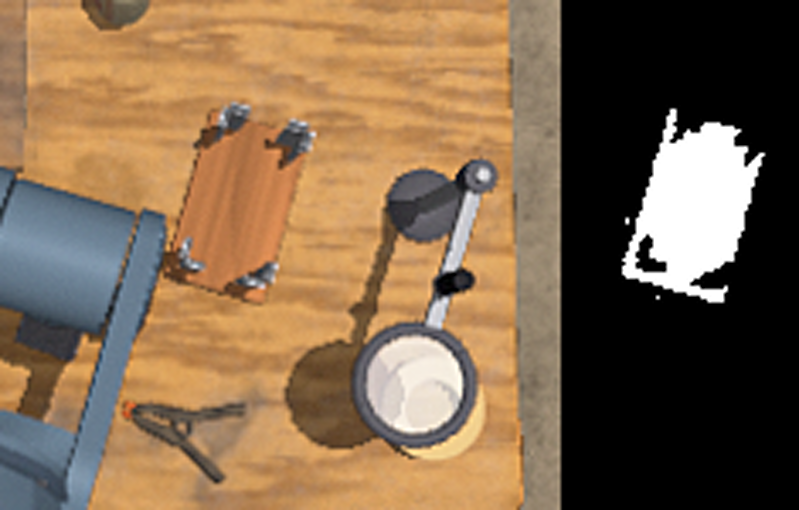

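The lens is now at about (415,385), over the tape and far from the rack. The board mask fits 96 x 160 mm, which puts the rack at (0.558, -0.170) with yaw -0.276. Next I'll grasp tin C.

Converted, 0.0935 m / 0.8 = 0.1169, 0.088 m / 0.8 = 0.11, -0.008 rad / 1.5708 = -0.0051.

{"name": "jog_arm", "arguments": {
  "plan": [
    [[-0.0075,-0.0013,0.0625,0,-0.0051,0,1],[-0.0075,-0.0013,0.11,0,-0.0051,0,1],[-0.0075,-0.0013,0.1169,0,-0.0051,0,1],[-0.0075,-0.0013,0.1169,0,-0.0051,0,1],[-0.0075,-0.0013,0.1169,0,-0.0051,0,0.4],[-0.0075,-0.0013,0.1169,0,-0.0051,0,0.4],[-0.0075,-0.0013,0.1169,0,-0.0051,0,0.4],[-0.0075,-0.0013,0.1169,0,-0.0051,0,0.4]]
  ]
}}

```text
time_s: 7.82
eef_pos: [0.4849, -0.0179, 0.0067]
eef_rot: [0.006, 0.172, 0.985, -0.001]
wrist_force: [-1.5, -1.4, 8.8]
opening: 0.642
grasp_force: 63.7
```

{"name": "jog_arm", "arguments": {
  "plan": [
    [[0,0,-0.0125,0,0,0,0.4],[0,0,-0.0375,0,0,0,0.4],[0,0,-0.075,0,0,0,0.4],[0,0,-0.075,0,0,0,0.4],[0,0,-0.075,0,0,0,0.4],[0,0,-0.075,0,0,0,0.4]]
  ]
}}

```text
time_s: 8.57
eef_pos: [0.4816, -0.0167, 0.0633]
eef_rot: [0.003, 0.173, 0.985, -0.001]
wrist_force: [-0.3, -0.1, -7.4]
opening: 0.639
grasp_force: 67.3
```

Run:
```python
from h import *
f=[]
for i in range(8): optics.camera("top"); f.append(np.r_[ctrl.get_obs()["wrist_force"],ctrl.get_obs()["torque"]])
print(np.mean(f,0).round(2),np.std(f,0).round(2))
```

```text
[ 0.42 -0.08 -6.75 -0.03 -0.03  0.  ] [0.61 0.39 0.73 0.03 0.03 0.02]
```

Tin C pulls 6.75 N (about 0.69 kg), so it is the heaviest and goes in the rack first.

Run:
```python
from h import *
print(ctrl.get_obs()["eef_pos"],delta([.5635,-.1716,.15],-.276))
```

```text
[ 0.48279945 -0.01707038  0.06451601] (array([-0.1291, -0.1179, -0.0845]), array([-0.   ,  0.008, -0.071]))
```

Converted, -0.129 m / 0.8 = -0.1613, -0.12 m / 0.8 = -0.15, -0.071 rad / 1.5708 = -0.0452.

{"name": "jog_arm", "arguments": {
  "plan": [
    [[0,0,-0.05,0,0,0,0.4],[0,0,-0.1063,0,0,0,0.4],[-0.0375,-0.035,-0.1063,0,0,-0.0127,0.4],[-0.0813,-0.075,-0.1063,0,0,-0.0255,0.4],[-0.125,-0.1125,-0.1063,0,0,-0.0382,0.4],[-0.15,-0.1375,-0.1063,0,0,-0.0452,0.4],[-0.1613,-0.1475,-0.1063,0,0,-0.0452,0.4],[-0.1613,-0.1475,-0.1063,0,0,-0.0452,0.4],[-0.1613,-0.1475,-0.1063,0,0,-0.0452,0.4],[-0.1613,-0.1475,-0.1063,0,0,-0.0452,0.4]]
  ]
}}

```text
time_s: 10.22
eef_pos: [0.5631, -0.1705, 0.1507]
eef_rot: [0.004, 0.137, 0.991, -0.001]
wrist_force: [0.2, 0.4, -7.4]
opening: 0.646
grasp_force: 69.1
```

Run:
```python
from h import *
for i in range(2): im=optics.camera("top")
print(ctrl.get_obs()["eef_pos"],delta([.5635,-.1716,.15],-.276),ctrl.get_obs()["q"].round(2))
im=optics.camera("scene")
cv2.imwrite("pics/s3.png",cv2.resize(im[120:290,290:470],None,fx=3.3,fy=3.3,interpolation=cv2.INTER_CUBIC))
```

```text
[ 0.56330504 -0.17084329  0.15085656] (array([-0.0004, -0.0007,  0.0009]), array([-0.001,  0.008,  0.001])) [-0.5   0.29  1.65  0.    1.2  -1.79]
```

View pics/s3.png

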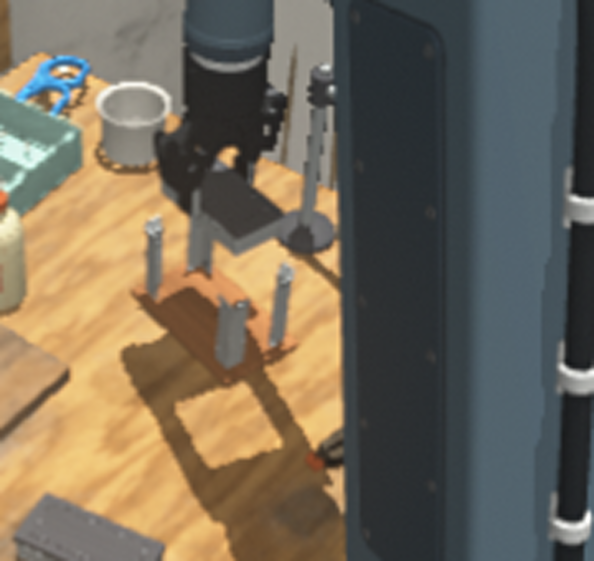

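The tin hangs level over the rack. The upright tops are near (153,222), (235,303) and (286,267), and the tin's near bottom corner is near (237,250). I'll check the rack pose and the tin corners against the model.

Run:
```python
from h import *
c=lambda P:((proj("scene",P)-[290,120])*3.3).round(0).tolist()
def box(x,y,yaw,a,b,z): return [[x+np.cos(yaw)*i-np.sin(yaw)*j,y+np.sin(yaw)*i+np.cos(yaw)*j,z] for i,j in((a,b),(a,-b),(-a,-b),(-a,b))]
print("uprights",c(box(.558,-.170,-.276,.066,.0335,.1)))
print("board top",c(box(.558,-.170,-.276,.08,.0475,.01)))
t=(.5633-.0055,-.1708+.0016,-.276,.06,.028)
print("tin lid",c(box(*t,.1508-.0067+.032)),"bottom",c(box(*t,.1441)))
im=cv2.imread("pics/s3.png"); 
for P,col in((box(.558,-.170,-.276,.066,.0335,.1),(0,255,0)),(box(.558,-.170,-.276,.08,.0475,.01),(255,0,0)),(box(*t,.1761),(0,0,255)),(box(*t,.1441),(0,255,255))):
    cv2.polylines(im,[np.int32(c(P))],True,col,1)
cv2.imwrite("pics/s3o.png",cv2.resize(im[130:400,100:340],None,fx=2.2,fy=2.2))
```

```text
uprights [[147.0, 224.0], [201.0, 199.0], [286.0, 272.0], [230.0, 300.0]]
board top [[126.0, 288.0], [199.0, 253.0], [298.0, 341.0], [223.0, 381.0]]
tin lid [[156.0, 165.0], [203.0, 144.0], [283.0, 210.0], [236.0, 233.0]] bottom [[156.0, 191.0], [202.0, 170.0], [281.0, 237.0], [234.0, 260.0]]
```

View pics/s3o.png

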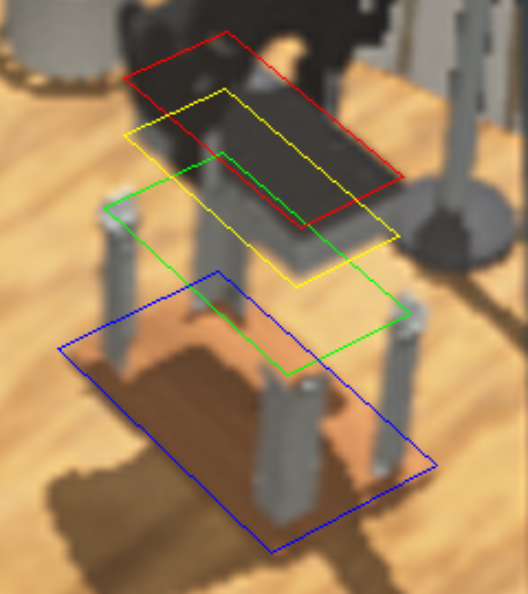

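The overlay agrees to within about 2 mm, so I'm lowering the tin.

Converted, 0.127 m / 0.8 = 0.1588, 0.124 m / 0.8 = 0.155.

{"name": "jog_arm", "arguments": {
  "plan": [
    [[0,-0.0013,0.0375,0,0,0,0.4],[0,-0.0013,0.075,0,0,0,0.4],[0,-0.0013,0.1063,0,0,0,0.4],[0,-0.0013,0.1313,0,0,0,0.4],[0,-0.0013,0.1475,0,0,0,0.4],[0,-0.0013,0.155,0,0,0,0.4],[0,-0.0013,0.1588,0,0,0,0.4],[0,-0.0013,0.1588,0,0,0,0.4],[0,-0.0013,0.1588,0,0,0,0.4]]
  ]
}}

```text
time_s: 11.5
eef_pos: [0.5646, -0.1732, 0.0244]
eef_rot: [0.005, 0.137, 0.99, -0.001]
wrist_force: [-0.0, -0.1, -7.5]
opening: 0.638
grasp_force: 69.1
```

{"name": "jog_arm", "arguments": {
  "plan": [
    [[0,0,0.0025,0,0,0,0.4],[0,0,0.005,0,0,0,0.4],[0,0,0.005,0,0,0,0.4]]
  ]
}}

```text
time_s: 11.88
eef_pos: [0.5639, -0.1729, 0.0194]
eef_rot: [0.004, 0.137, 0.99, -0.001]
wrist_force: [-0.1, -0.4, -6.6]
opening: 0.644
grasp_force: 69.1
```

{"name": "jog_arm", "arguments": {
  "plan": [
    [[0,0,0.0013,0,0,0,0.4],[0,0,0.0025,0,0,0,0.4],[0,0,0.0025,0,0,0,0.4]]
  ]
}}

```text
time_s: 12.25
eef_pos: [0.5641, -0.1729, 0.0176]
eef_rot: [0.004, 0.137, 0.991, -0.001]
wrist_force: [0.4, 0.3, -6.4]
opening: 0.639
grasp_force: 69.1
```

Converted, 0.0015 m / 0.8 = 0.0019, 0.001 m / 0.8 = 0.0013.

{"name": "jog_arm", "arguments": {
  "plan": [
    [[0,0,0.0013,0,0,0,0.4],[0,0,0.0019,0,0,0,0.4],[0,0,0.0019,0,0,0,0.4]]
  ]
}}

```text
time_s: 12.62
eef_pos: [0.5643, -0.1731, 0.0168]
eef_rot: [0.004, 0.137, 0.991, -0.001]
wrist_force: [-3.1, 1.0, 1.5]
opening: 0.642
grasp_force: 69.9
```

{"name": "jog_arm", "arguments": {
  "plan": [
    [[0,0,0.0013,0,0,0,0.4],[0,0,0.0019,0,0,0,0.4],[0,0,0.0019,0,0,0,0.4]]
  ]
}}

```text
time_s: 13.0
eef_pos: [0.5643, -0.1731, 0.0167]
eef_rot: [0.004, 0.137, 0.991, -0.001]
wrist_force: [-8.8, 3.6, 13.0]
opening: 0.64
grasp_force: 71.7
```

Contact came at 0.0167, exactly where predicted. I'll release, retreat straight up and look.

Converted, -0.14 m / 0.8 = -0.175, -0.08 m / 0.8 = -0.1.

{"name": "jog_arm", "arguments": {
  "plan": [
    [[0,0,-0.0019,0,0,0,0.4],[0,0,-0.0019,0,0,0,0.7],[0,0,-0.0019,0,0,0,0.85],[0,0,-0.0019,0,0,0,0.85],[0,0,-0.0375,0,0,0,0.85],[0,0,-0.1,0,0,0,0.85],[0,0,-0.175,0,0,0,1],[0,0,-0.175,0,0,0,1]]
  ]
}}

```text
time_s: 14.0
eef_pos: [0.5669, -0.1745, 0.1611]
eef_rot: [0.009, 0.137, 0.99, -0.003]
wrist_force: [0.3, 0.1, 0.0]
opening: 1.005
grasp_force: 0.0
```

```bash
python3 - <<'E'
from h import *
for i in range(3): im=optics.camera("top")
print(ctrl.get_obs()["eef_pos"])
# tin B above, z .10
print(delta([.4651,.1353,.16],.191), ctrl.get_obs()["wrist_force"])
E
```

```text
[ 0.56263972 -0.17233331  0.15396048]
(array([ 0.1776,  0.2694, -0.0074]), array([-0.002,  0.007, -0.467])) [-0.92944102 -0.23094342 -0.55166736]
```

Converted, 0.2694 m / 0.8 = 0.3368, 0.26 m / 0.8 = 0.325, -0.467 rad / 1.5708 = -0.2973.

{"name": "jog_arm", "arguments": {
  "plan": [
    [[0.0375,0.0563,-0.01,0,0.0045,-0.0637,1],[0.075,0.1125,-0.01,0,0.0045,-0.1273,1],[0.1125,0.1688,-0.01,0,0.0045,-0.191,1],[0.15,0.225,-0.01,0,0.0045,-0.2546,1],[0.1875,0.2813,-0.01,0,0.0045,-0.2973,1],[0.2125,0.325,0.025,0,0.0045,-0.2973,1],[0.222,0.3368,0.0625,0,0.0045,-0.2973,1],[0.222,0.3368,0.1,0,0.0045,-0.2973,1],[0.222,0.3368,0.1,0,0.0045,-0.2973,1],[0.222,0.3368,0.1,0,0.0045,-0.2973,1]]
  ]
}}

```text
time_s: 15.4
eef_pos: [0.4662, 0.1346, 0.0731]
eef_rot: [-0.0, -0.095, 0.995, -0.001]
wrist_force: [0.2, -0.3, 0.0]
opening: 1.004
grasp_force: 0.0
```

```bash
python3 - <<'E'
from h import *
for i in range(4): im=optics.camera("top")
print(ctrl.get_obs()["eef_pos"])
print(delta([.4651,.1353,.001],.191), ctrl.get_obs()["wrist_force"])
E
```

```text
[0.46712601 0.13459349 0.07420715]
(array([0.002 , 0.0013, 0.0732]), array([-0.003,  0.002, -0.   ])) [-0.30150754 -0.26407873 -0.40169697]
```

Converted, 0.073 m / 0.8 = 0.0913, 0.002 m / 0.8 = 0.0025.

{"name": "jog_arm", "arguments": {
  "plan": [
    [[0.0025,0.0013,0.05,0,0,0,1],[0.0025,0.0013,0.085,0,0,0,1],[0.0025,0.0013,0.0913,0,0,0,1],[0.0025,0.0013,0.0913,0,0,0,1],[0.0025,0.0013,0.0913,0,0,0,0.4],[0.0025,0.0013,0.0913,0,0,0,0.4],[0.0025,0.0013,0.0913,0,0,0,0.4],[0.0025,0.0013,0.0913,0,0,0,0.4],[0.0025,0.0013,0.0913,0,0,0,0.4]]
  ]
}}

```text
time_s: 16.73
eef_pos: [0.4654, 0.1353, 0.0016]
eef_rot: [0.001, -0.095, 0.995, -0.001]
wrist_force: [-1.1, -0.1, 5.4]
opening: 0.647
grasp_force: 64.1
```

{"name": "jog_arm", "arguments": {
  "plan": [
    [[0,0,-0.0125,0,0,0,0.4],[0,0,-0.0375,0,0,0,0.4],[0,0,-0.075,0,0,0,0.4],[0,0,-0.075,0,0,0,0.4],[0,0,-0.075,0,0,0,0.4],[0,0,-0.075,0,0,0,0.4]]
  ]
}}

```text
time_s: 17.48
eef_pos: [0.463, 0.1353, 0.059]
eef_rot: [-0.001, -0.095, 0.995, -0.001]
wrist_force: [-0.1, -0.4, -2.2]
opening: 0.646
grasp_force: 64.1
```

Run:
```python
from h import *
f=[]
for i in range(8): im=optics.camera("top"); f.append(np.r_[ctrl.get_obs()["wrist_force"],ctrl.get_obs()["torque"]])
print(np.mean(f,0).round(2),np.std(f,0).round(2)); cv2.imwrite("pics/top4.png",im)
print(ctrl.get_obs()["eef_pos"],delta([.558,-.170,.19],-.276))
```

```text
[ 0.06 -0.01 -1.95  0.01  0.01  0.02] [0.38 0.51 0.34 0.03 0.01 0.02]
[0.46395451 0.13531109 0.0599384 ] (array([-0.0343, -0.3179, -0.1293]), array([-0.002,  0.   ,  0.467]))
```

Tin B pulls 1.95 N (about 0.2 kg), so it is the lightest. I'll set it back and heft tin A.

Converted, 0.0585 m / 0.8 = 0.0731, 0.057 m / 0.8 = 0.0713.

{"name": "jog_arm", "arguments": {
  "plan": [
    [[0,0,0.0375,0,0,0,0.4],[0,0,0.0625,0,0,0,0.4],[0,0,0.0688,0,0,0,0.4],[0,0,0.0713,0,0,0,0.4],[0,0,0.0731,0,0,0,0.4],[0,0,0.0731,0,0,0,0.4],[0,0,0.0731,0,0,0,0.8],[0,0,0.0731,0,0,0,1],[0,0,0.0731,0,0,0,1]]
  ]
}}

```text
time_s: 19.0
eef_pos: [0.4643, 0.1352, 0.0019]
eef_rot: [0.0, -0.095, 0.995, -0.001]
wrist_force: [-0.4, -0.5, -0.0]
opening: 0.997
grasp_force: 0.0
```

{"name": "jog_arm", "arguments": {
  "plan": [
    [[0,0,-0.0625,0,0,0,1],[0,0,-0.125,0,0,0,1],[0,0,-0.125,0,0,0,1],[0,0,-0.125,0,0,0,1],[0,0,-0.125,0,0,0,1]]
  ]
}}

```text
time_s: 19.62
eef_pos: [0.4627, 0.1353, 0.1001]
eef_rot: [-0.001, -0.095, 0.995, -0.001]
wrist_force: [-0.3, 0.2, 0.3]
opening: 1.0
grasp_force: 0.0
```

Run:
```python
from h import *
for i in range(2): im=optics.camera("top")
print(ctrl.get_obs()["eef_pos"],delta([.435,.282,.06],.188))
```

```text
[0.46297558 0.13536987 0.10026778] (array([-0.0005,  0.1494,  0.04  ]), array([-0.002, -0.003,  0.003]))
```

Converted, 0.149 m / 0.8 = 0.1863, 0.1 m / 0.8 = 0.125.

{"name": "jog_arm", "arguments": {
  "plan": [
    [[0,0.0625,0,0,0,0,1],[0,0.125,0,0,0,0,1],[0,0.1863,0,0,0,0,1],[0,0.1863,0.05,0,0,0,1],[0,0.1863,0.05,0,0,0,1],[0,0.1863,0.05,0,0,0,1],[0,0.1863,0.05,0,0,0,1]]
  ]
}}

```text
time_s: 20.6
eef_pos: [0.437, 0.2814, 0.0626]
eef_rot: [0.001, -0.095, 0.995, -0.001]
wrist_force: [-0.7, -0.7, -0.5]
opening: 1.004
grasp_force: 0.0
```

Run:
```python
from h import *
for i in range(3): im=optics.camera("top")
print(ctrl.get_obs()["eef_pos"],delta([.435,.282,.001],.188))
```

```text
[0.43663219 0.28147788 0.06229014] (array([0.0016, 0.001 , 0.0613]), array([-0.002,  0.002,  0.002]))
```

Converted, 0.061 m / 0.8 = 0.0763, 0.058 m / 0.8 = 0.0725.

{"name": "jog_arm", "arguments": {
  "plan": [
    [[0.0025,0.0013,0.05,0,0,0,1],[0.0025,0.0013,0.0725,0,0,0,1],[0.0025,0.0013,0.0763,0,0,0,1],[0.0025,0.0013,0.0763,0,0,0,1],[0.0025,0.0013,0.0763,0,0,0,0.4],[0.0025,0.0013,0.0763,0,0,0,0.4],[0.0025,0.0013,0.0763,0,0,0,0.4],[0.0025,0.0013,0.0763,0,0,0,0.4],[0.0025,0.0013,0.0763,0,0,0,0.4]]
  ]
}}

```text
time_s: 21.88
eef_pos: [0.4346, 0.2824, 0.0014]
eef_rot: [0.001, -0.096, 0.995, -0.001]
wrist_force: [-0.9, -1.1, 5.7]
opening: 0.643
grasp_force: 65.2
```

{"name": "jog_arm", "arguments": {
  "plan": [
    [[0,0,-0.0125,0,0,0,0.4],[0,0,-0.075,0,0,0,0.4],[0,0,-0.15,0,0,0,0.4],[0,0,-0.225,0,0,0,0.4],[0,0,-0.225,0,0,0,0.4],[0,0,-0.225,0,0,0,0.4],[0,0,-0.225,0,0,0,0.4]]
  ]
}}

```text
time_s: 22.75
eef_pos: [0.4318, 0.2819, 0.1779]
eef_rot: [-0.002, -0.095, 0.995, -0.002]
wrist_force: [0.2, 0.8, -3.7]
opening: 0.642
grasp_force: 70.1
```

Run:
```python
from h import *
f=[]
for i in range(8): im=optics.camera("top"); f.append(np.r_[ctrl.get_obs()["wrist_force"],ctrl.get_obs()["torque"]])
print(np.mean(f,0).round(2),np.std(f,0).round(2)); cv2.imwrite("pics/top5.png",im)
print(ctrl.get_obs()["eef_pos"],delta([.558,-.170,.19],-.276))
cv2.imwrite("pics/crop5.png",cv2.resize(im[140:300,240:460],None,fx=3.6,fy=3.6,interpolation=cv2.INTER_CUBIC))
```

```text
[ 0.11 -0.35 -3.74 -0.01 -0.    0.01] [0.43 0.35 0.44 0.02 0.04 0.04]
[0.43345834 0.2824362  0.17995633] (array([-0.0363, -0.4679, -0.0088]), array([-0.003,  0.   ,  0.467]))
```

View pics/crop5.png

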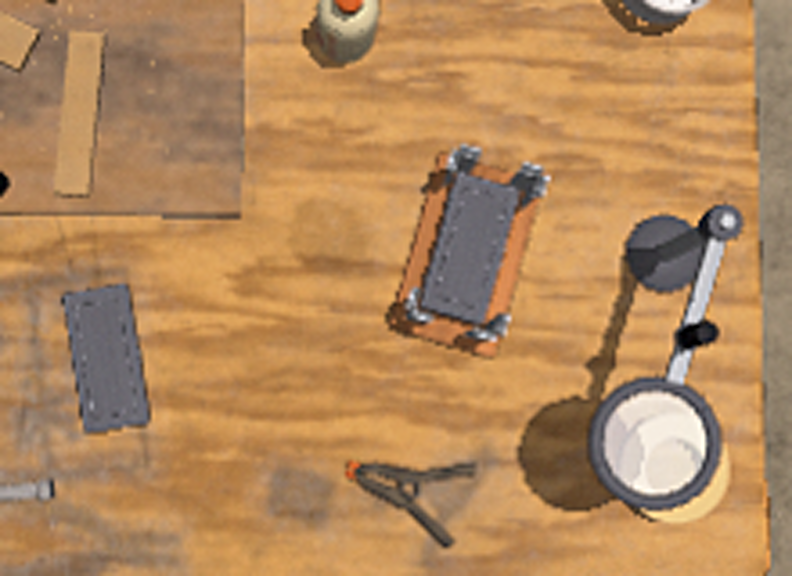

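Tin C lies flat inside the uprights, centred near (467,248). The lens is at (655,443), and the glue bottle and clamp have not moved. Tin A pulls 3.74 N, so it is the middle one. I'll measure the seated tin to aim the next placement.

Run:
```python
from h import *
im=cv2.imread("pics/top5.png"); u,v=369,209
w=im.astype(int); g=((abs(w[...,0]-w[...,2])<28)&(w.max(2)<130)).astype(np.uint8)
g=cv2.morphologyEx(g,cv2.MORPH_OPEN,np.ones((5,5)))
n,l,s,ce=cv2.connectedComponentsWithStats(g); k=l[v,u]; print(s[k])
P=unproj("top",np.argwhere(l==k)[:,::-1],.041)[:,:2].astype(np.float32); print(cv2.minAreaRect(P*1000),P.mean(0))
b,gg,r=w[...,0],w[...,1],w[...,2]
m=((gg/np.maximum(r,1)<.675)&(r>60)|(g>0)).astype(np.uint8); m2=np.zeros_like(m); m2[175:242,343:396]=m[175:242,343:396]
n,l,s,c=cv2.connectedComponentsWithStats(m2); k=1+s[1:,4].argmax(); print(s[k])
P=unproj("top",np.argwhere(l==k)[:,::-1],.01)[:,:2].astype(np.float32)*1000; print(cv2.minAreaRect(P))
```

```text
[357 189  27  41 659]
((559.428466796875, -169.4483184814453), (57.18965530395508, 121.60449981689453), 72.88772583007812) [ 0.5579636  -0.17027016]
[ 348  182   42   57 1223]
((557.8273315429688, -170.7143096923828), (94.72940063476562, 159.69757080078125), 74.24723052978516)
```

The rows are not in the units I measure in: shifts go in shares of 0.8 m and turns go in shares of pi/2 rad. I convert before sending: -0.468 m / 0.8 = -0.585, -0.275 m / 0.8 = -0.3438, 0.467 rad / 1.5708 = 0.2973.

{"name": "jog_arm", "arguments": {
  "plan": [
    [[-0.005,-0.0688,-0.0125,0,0,0.0318,0.4],[-0.01,-0.1375,-0.0125,0,0,0.0637,0.4],[-0.015,-0.2063,-0.0125,0,0,0.1273,0.4],[-0.02,-0.275,-0.0125,0,0,0.191,0.4],[-0.025,-0.3438,-0.0125,0,0,0.2546,0.4],[-0.03,-0.4125,-0.0125,0,0,0.2973,0.4],[-0.0375,-0.4813,-0.0125,0,0,0.2973,0.4],[-0.0425,-0.55,-0.0125,0,0,0.2973,0.4],[-0.045,-0.575,-0.0125,0,0,0.2973,0.4],[-0.045,-0.585,-0.0125,0,0,0.2973,0.4]]
  ]
}}

```text
time_s: 24.4
eef_pos: [0.5578, -0.1709, 0.1911]
eef_rot: [0.0, 0.138, 0.99, -0.001]
wrist_force: [0.4, 0.1, -4.3]
opening: 0.644
grasp_force: 71.7
```

{"name": "jog_arm", "arguments": {
  "plan": [
    [[0,0,0,0,0,0,0.4],[0,0,0,0,0,0,0.4]]
  ]
}}

```text
time_s: 24.65
eef_pos: [0.5576, -0.1685, 0.1914]
eef_rot: [0.0, 0.137, 0.991, -0.001]
wrist_force: [0.4, 0.3, -4.1]
opening: 0.644
grasp_force: 71.7
```

Run:
```python
from h import *
for i in range(3): im=optics.camera("top")
print(ctrl.get_obs()["eef_pos"],delta([.558,-.170,.047],-.278))
```

```text
[ 0.5577847  -0.16896287  0.19156204] (array([-0.0003, -0.0006,  0.1446]), array([-0.002,  0.001,  0.004]))
```

Converted, 0.143 m / 0.8 = 0.1788, 0.14 m / 0.8 = 0.175.

{"name": "jog_arm", "arguments": {
  "plan": [
    [[0,-0.0013,0.0375,0,0,0,0.4],[0,-0.0013,0.0875,0,0,0,0.4],[0,-0.0013,0.125,0,0,0,0.4],[0,-0.0013,0.15,0,0,0,0.4],[0,-0.0013,0.1675,0,0,0,0.4],[0,-0.0013,0.175,0,0,0,0.4],[0,-0.0013,0.1788,0,0,0,0.4],[0,-0.0013,0.1788,0,0,0,0.4],[0,-0.0013,0.1788,0,0,0,0.4]]
  ]
}}

```text
time_s: 25.92
eef_pos: [0.5581, -0.1717, 0.0492]
eef_rot: [0.001, 0.137, 0.991, -0.001]
wrist_force: [-0.6, -1.1, -5.0]
opening: 0.644
grasp_force: 71.7
```

{"name": "jog_arm", "arguments": {
  "plan": [
    [[0,0,0.0013,0,0,0,0.4],[0,0,0.0025,0,0,0,0.4],[0,0,0.0025,0,0,0,0.4]]
  ]
}}

```text
time_s: 26.3
eef_pos: [0.5575, -0.1714, 0.0464]
eef_rot: [0.0, 0.137, 0.991, -0.001]
wrist_force: [-0.1, -0.2, -4.2]
opening: 0.643
grasp_force: 71.7
```

{"name": "jog_arm", "arguments": {
  "plan": [
    [[0,0,0.0013,0,0,0,0.4],[0,0,0.0019,0,0,0,0.4],[0,0,0.0019,0,0,0,0.4]]
  ]
}}

```text
time_s: 26.68
eef_pos: [0.5575, -0.1714, 0.0448]
eef_rot: [0.0, 0.137, 0.991, -0.001]
wrist_force: [-0.2, 1.1, -3.6]
opening: 0.644
grasp_force: 71.7
```

Converted, 0.001 m / 0.8 = 0.0013, 0.0005 m / 0.8 = 0.0006.

{"name": "jog_arm", "arguments": {
  "plan": [
    [[0,0,0.0006,0,0,0,0.4],[0,0,0.0013,0,0,0,0.4],[0,0,0.0013,0,0,0,0.4]]
  ]
}}

```text
time_s: 27.05
eef_pos: [0.5576, -0.1714, 0.0439]
eef_rot: [0.0, 0.137, 0.991, -0.001]
wrist_force: [0.1, -0.1, -3.6]
opening: 0.646
grasp_force: 71.7
```

Converted, 0.001 m / 0.8 = 0.0013, 0.0005 m / 0.8 = 0.0006.

{"name": "jog_arm", "arguments": {
  "plan": [
    [[0,0,0.0006,0,0,0,0.4],[0,0,0.0013,0,0,0,0.4],[0,0,0.0013,0,0,0,0.4]]
  ]
}}

```text
time_s: 27.42
eef_pos: [0.5577, -0.1714, 0.0435]
eef_rot: [0.001, 0.137, 0.991, -0.001]
wrist_force: [-3.2, 1.0, 3.1]
opening: 0.645
grasp_force: 72.4
```

Contact. I'll release and go back for tin B.

Converted, -0.12 m / 0.8 = -0.15, -0.07 m / 0.8 = -0.0875.

{"name": "jog_arm", "arguments": {
  "plan": [
    [[0,0,0,0,0,0,0.7],[0,0,0,0,0,0,0.85],[0,0,0,0,0,0,0.85],[0,0,-0.0375,0,0,0,0.85],[0,0,-0.0875,0,0,0,0.85],[0,0,-0.15,0,0,0,1],[0,0,-0.15,0,0,0,1],[0,0,-0.15,0,0,0,1]]
  ]
}}

```text
time_s: 28.42
eef_pos: [0.5573, -0.171, 0.1626]
eef_rot: [0.0, 0.137, 0.991, -0.001]
wrist_force: [-0.6, -0.2, -0.2]
opening: 1.004
grasp_force: 0.0
```

```bash
python3 - <<'E'
from h import *
for i in range(3): im=optics.camera("top")
print(ctrl.get_obs()["eef_pos"],delta([.464,.1352,.08],.191), ctrl.get_obs()["wrist_force"])
E
```

```text
[ 0.55656698 -0.17062092  0.16118993] (array([0.1722, 0.2692, 0.0811]), array([-0.001, -0.002, -0.467])) [ 0.65403412 -1.18744028  0.38665117]
```

Converted, 0.269 m / 0.8 = 0.3363, 0.26 m / 0.8 = 0.325, -0.467 rad / 1.5708 = -0.2973.

{"name": "jog_arm", "arguments": {
  "plan": [
    [[0.0375,0.0563,0,0,0,-0.0637,1],[0.075,0.1125,0,0,0,-0.1273,1],[0.1125,0.1688,0,0,0,-0.191,1],[0.15,0.225,0,0,0,-0.2546,1],[0.1875,0.2813,0,0,0,-0.2973,1],[0.2125,0.325,0.025,0,0,-0.2973,1],[0.215,0.3363,0.0625,0,0,-0.2973,1],[0.215,0.3363,0.1013,0,0,-0.2973,1],[0.215,0.3363,0.1013,0,0,-0.2973,1],[0.215,0.3363,0.1013,0,0,-0.2973,1]]
  ]
}}

```text
time_s: 29.82
eef_pos: [0.4656, 0.1342, 0.0815]
eef_rot: [0.0, -0.095, 0.995, -0.001]
wrist_force: [-0.3, -1.0, 1.2]
opening: 0.997
grasp_force: 0.0
```

```bash
python3 - <<'E'
from h import *
for i in range(4): im=optics.camera("top")
print(ctrl.get_obs()["eef_pos"])
print(delta([.464,.1352,.001],.191)); cv2.imwrite("pics/top6.png",im)
w=im.astype(int); g=((abs(w[...,0]-w[...,2])<28)&(w.max(2)<130)).astype(np.uint8)
g=cv2.morphologyEx(g,cv2.MORPH_OPEN,np.ones((5,5)))
n,l,s,ce=cv2.connectedComponentsWithStats(g); k=l[207,369]; print(k,s[k])
P=unproj("top",np.argwhere(l==k)[:,::-1],.074)[:,:2].astype(np.float32); print(cv2.minAreaRect(P*1000))
E
```

```text
[0.46630759 0.13419176 0.08231412]
(array([0.0023, 0.0017, 0.0813]), array([-0.003,  0.002, -0.   ]))
26 [357 187  32  43 765]
((558.9077758789062, -174.137939453125), (67.7884292602539, 132.32928466796875), 74.13013458251953)
```

Converted, 0.081 m / 0.8 = 0.1013, 0.075 m / 0.8 = 0.0938.

{"name": "jog_arm", "arguments": {
  "plan": [
    [[0.0025,0.0025,0.05,0,0,0,1],[0.0025,0.0025,0.0938,0,0,0,1],[0.0025,0.0025,0.1013,0,0,0,1],[0.0025,0.0025,0.1013,0,0,0,1],[0.0025,0.0025,0.1013,0,0,0,0.4],[0.0025,0.0025,0.1013,0,0,0,0.4],[0.0025,0.0025,0.1013,0,0,0,0.4],[0.0025,0.0025,0.1013,0,0,0,0.4],[0.0025,0.0025,0.1013,0,0,0,0.4]]
  ]
}}

```text
time_s: 31.15
eef_pos: [0.4645, 0.1358, 0.0017]
eef_rot: [0.002, -0.095, 0.995, -0.001]
wrist_force: [-0.2, -0.9, 5.4]
opening: 0.648
grasp_force: 64.1
```

{"name": "jog_arm", "arguments": {
  "plan": [
    [[0,0,-0.0125,0,0,0,0.4],[0,0,-0.075,0,0,0,0.4],[0,0,-0.15,0,0,0,0.4],[0,0,-0.225,0,0,0,0.4],[0,0,-0.25,0,0,0,0.4],[0,0,-0.25,0,0,0,0.4],[0,0,-0.25,0,0,0,0.4],[0,0,-0.25,0,0,0,0.4]]
  ]
}}

```text
time_s: 32.15
eef_pos: [0.4617, 0.1361, 0.1984]
eef_rot: [-0.002, -0.095, 0.995, -0.001]
wrist_force: [0.7, -0.9, -2.1]
opening: 0.641
grasp_force: 65.2
```

Run:
```python
from h import *
for i in range(2): im=optics.camera("top")
print(ctrl.get_obs()["eef_pos"],delta([.558,-.1705,.205],-.278))
```

```text
[0.46212601 0.13615331 0.19875393] (array([-0.0359, -0.3193, -0.0057]), array([-0.003, -0.002,  0.469]))
```

Converted, -0.319 m / 0.8 = -0.3988, -0.31 m / 0.8 = -0.3875, 0.469 rad / 1.5708 = 0.2986.

{"name": "jog_arm", "arguments": {
  "plan": [
    [[-0.0063,-0.0625,-0.0075,0,0,0.0509,0.4],[-0.0125,-0.125,-0.0075,0,0,0.1019,0.4],[-0.0188,-0.1875,-0.0075,0,0,0.1528,0.4],[-0.025,-0.25,-0.0075,0,0,0.2037,0.4],[-0.0313,-0.3125,-0.0075,0,0,0.2546,0.4],[-0.0375,-0.3625,-0.0075,0,0,0.2986,0.4],[-0.045,-0.3875,-0.0075,0,0,0.2986,0.4],[-0.045,-0.3988,-0.0075,0,0,0.2986,0.4],[-0.045,-0.3988,-0.0075,0,0,0.2986,0.4],[-0.045,-0.3988,-0.0075,0,0,0.2986,0.4]]
  ]
}}

```text
time_s: 33.5
eef_pos: [0.5586, -0.1688, 0.2068]
eef_rot: [0.0, 0.138, 0.99, -0.001]
wrist_force: [0.9, -0.7, -2.1]
opening: 0.644
grasp_force: 65.9
```

Run:
```python
from h import *
for i in range(4): im=optics.camera("scene")
print(ctrl.get_obs()["eef_pos"],delta([.558,-.1705,.08],-.278))
cv2.imwrite("pics/s7.png",cv2.resize(im[120:290,290:470],None,fx=3.3,fy=3.3,interpolation=cv2.INTER_CUBIC))
```

```text
[ 0.5588677  -0.16929906  0.20712777] (array([ 0.0007, -0.0011,  0.1271]), array([-0.002,  0.001,  0.001]))
```

View pics/s7.png

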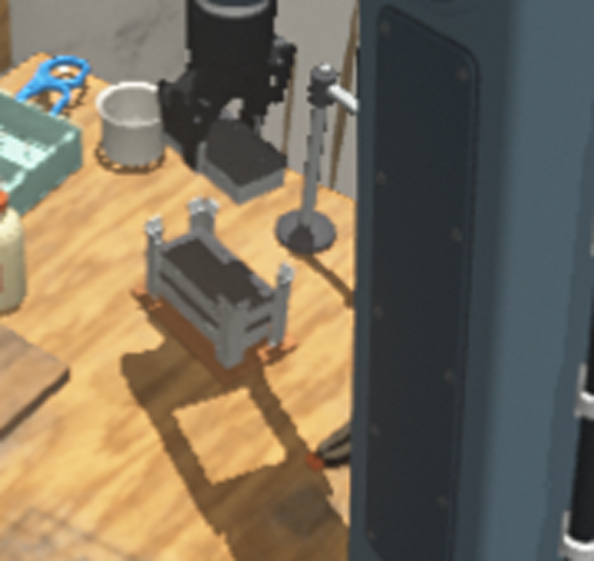

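Two tins lie flat in the rack around (215,280), with the third held level above. Lowering it now.

Converted, 0.127 m / 0.8 = 0.1588, 0.123 m / 0.8 = 0.1538.

{"name": "jog_arm", "arguments": {
  "plan": [
    [[0.0013,-0.0013,0.0375,0,0,0,0.4],[0.0013,-0.0013,0.0875,0,0,0,0.4],[0.0013,-0.0013,0.125,0,0,0,0.4],[0.0013,-0.0013,0.145,0,0,0,0.4],[0.0013,-0.0013,0.1538,0,0,0,0.4],[0.0013,-0.0013,0.1588,0,0,0,0.4],[0.0013,-0.0013,0.1588,0,0,0,0.4],[0.0013,-0.0013,0.1588,0,0,0,0.4]]
  ]
}}

```text
time_s: 34.7
eef_pos: [0.5583, -0.1714, 0.0809]
eef_rot: [0.001, 0.138, 0.99, -0.001]
wrist_force: [-0.3, -0.8, -1.7]
opening: 0.646
grasp_force: 66.0
```

{"name": "jog_arm", "arguments": {
  "plan": [
    [[0,0,0.0013,0,0,0,0.4],[0,0,0.0025,0,0,0,0.4],[0,0,0.0025,0,0,0,0.4]]
  ]
}}

```text
time_s: 35.08
eef_pos: [0.5577, -0.1711, 0.0779]
eef_rot: [0.0, 0.138, 0.99, -0.001]
wrist_force: [-1.0, 0.2, -1.9]
opening: 0.644
grasp_force: 66.0
```

{"name": "jog_arm", "arguments": {
  "plan": [
    [[0,0,0.0013,0,0,0,0.4],[0,0,0.0019,0,0,0,0.4],[0,0,0.0019,0,0,0,0.4]]
  ]
}}

```text
time_s: 35.45
eef_pos: [0.5577, -0.1711, 0.0764]
eef_rot: [0.0, 0.138, 0.99, -0.001]
wrist_force: [-0.4, 0.4, -1.2]
opening: 0.642
grasp_force: 66.0
```

Converted, 0.001 m / 0.8 = 0.0013, 0.0005 m / 0.8 = 0.0006.

{"name": "jog_arm", "arguments": {
  "plan": [
    [[0,0,0.0006,0,0,0,0.4],[0,0,0.0013,0,0,0,0.4],[0,0,0.0013,0,0,0,0.4]]
  ]
}}

```text
time_s: 35.83
eef_pos: [0.5578, -0.1712, 0.0758]
eef_rot: [0.001, 0.138, 0.99, -0.001]
wrist_force: [-1.7, 0.3, 1.9]
opening: 0.646
grasp_force: 66.4
```

Contact. I'll release, retreat and swing the arm clear towards +y for a final look.

Converted, -0.16 m / 0.8 = -0.2, -0.12 m / 0.8 = -0.15.

{"name": "jog_arm", "arguments": {
  "plan": [
    [[0,0,0,0,0,0,0.7],[0,0,0,0,0,0,0.85],[0,0,0,0,0,0,0.85],[0,0,-0.025,0,0,0,0.85],[0,0,-0.075,0,0,0,0.85],[0,0,-0.15,0,0,0,1],[0,0,-0.2,0,0,0,1],[0,0,-0.2,0,0,0,1]]
  ]
}}

```text
time_s: 36.83
eef_pos: [0.5601, -0.1719, 0.2418]
eef_rot: [0.005, 0.138, 0.99, -0.003]
wrist_force: [-0.6, 0.0, -0.3]
opening: 1.002
grasp_force: 0.0
```

{"name": "jog_arm", "arguments": {
  "plan": [
    [[0.0375,0.0563,0,0,0,0,1],[0.075,0.1125,0,0,0,0,1],[0.1125,0.1688,0,0,0,0,1],[0.15,0.225,0,0,0,0,1],[0.1875,0.2813,0,0,0,0,1],[0.225,0.3375,0,0,0,0,1],[0.25,0.375,0,0,0,0,1],[0.25,0.375,0,0,0,0,1]]
  ]
}}

```text
time_s: 37.83
eef_pos: [0.4462, 0.1746, 0.2344]
eef_rot: [0.0, 0.136, 0.991, -0.001]
wrist_force: [0.3, -0.1, -0.1]
opening: 1.001
grasp_force: 0.0
```

Run:
```python
from h import *
for i in range(4): im=optics.camera("top")
s=optics.camera("scene")
a=cv2.resize(im[110:300,300:460],(480,570),interpolation=cv2.INTER_CUBIC); b=cv2.resize(s[150:270,300:366],(314,570),interpolation=cv2.INTER_CUBIC)
cv2.imwrite("pics/fin.png",np.hstack([a,b])); print(ctrl.get_obs()["eef_pos"],ctrl.get_obs()["dq"].round(3))
```

```text
[0.44788761 0.17164168 0.23447645] [-0.002  0.001 -0.001  0.003  0.     0.001]
```

View pics/fin.png

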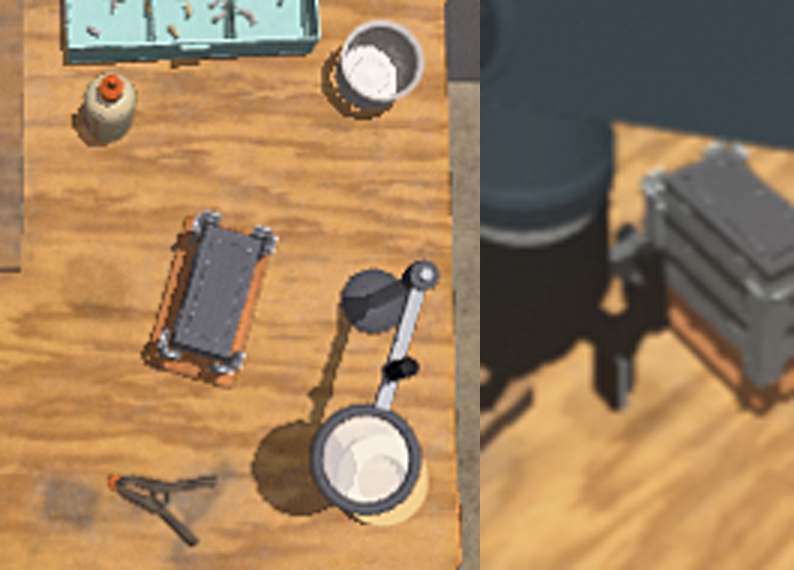

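The stack of three is square and flat in the rack at about (215,295). The lens is at (367,460), well clear of the rack, and the bystanders have not moved. Handing in.

```bash
python3 -c "
from bench import ctrl, optics, ticket
print(ticket.hand_in())"
```

```text
the job is handed in; nothing more can be done
None
```

The job is handed in at about 38 s of the 72 s allowed: the magnifier is swung clear of the rack, the tins are stacked flat by weight as hefted (about 0.69 kg at the bottom, 0.38 kg in the middle, 0.20 kg on top), and the glue bottle, tape and clamp were not touched; the hand-in returned no verdict.

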